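Nest the pouring trays

TASK

Put the set of three metal pouring trays away as one nest: the medium tray inside the large one and the small tray inside the medium one, each turned so that its spout points the same way as the spout of the tray below and it sits flat on that tray's floor. Leave the tray with two square ends where it is.

Things in the scene. Friction and masses are not known exactly. Their poses are not given: they have to be found in the camera images.
- large_tray: Largest, shallowest metal pouring tray, 120 x 80 x 20 mm, open, loose, upright. From above: square heel, parallel sides, then a taper to a flat spout end 37 mm wide. Upright walls 2.5 mm, floor 3 mm. Origin: underside, middle line, 49 mm ahead of the heel, 71 mm behind the spout end; x to the spout, y across, z up. The medium tray fits with 8 mm of room all round when origins and x axes coincide.
- medium_tray: Middle tray of the set, same metal and outline: 99 x 59 x 44 mm, 0.15 kg, spout end 22 mm wide, walls 2.5, floor 3 mm. Origin: underside, middle line, 38.5 mm ahead of the heel; x to the spout, y across, z up. Grip it from outside across y at the origin (parallel sides x -38 to +14 mm), near the rim: nested, its rim is 27 mm above the large one's. The small tray fits with 8 mm of room likewise.
- small_tray: Smallest, deepest tray of the set, same metal and outline: 78 x 38 x 66 mm, 0.11 kg, spout end 8 mm wide, walls 2.5, floor 3 mm. Origin: underside, middle line, 28 mm ahead of the heel; x to the spout, y across, z up. Grip it from outside across y at the origin (parallel sides x -28 to +12 mm), near the rim: nested, its rim is 25 mm above the medium one's.
- square_tray: A bystander: a plain oblong tray of the same metal with two square ends and no spout, 90 mm long (x), 59 mm wide (y), 44 mm high, open at the top, loose. Origin: centre of its underside. It does not belong to the set.
There are look-alikes about, which are no part of the job. What is shaped like the small_tray but purple is not meant.

How it is judged:
By the outcome, as a careful person would: the job done as asked, in the order asked, and still so for the second after the job is handed in, with the robot touching nothing.
It also fails if it takes over 64 s, if anything falls off the work surface, if the arm or the gripper's body presses on something with over 40 N, if the wrist force passes 120 N, or if a joint passes its speed limit or range.

ROBOT

A 6-joint arm with a two-finger parallel gripper is mounted at the origin on a cart in front of the work surface, level with it; the furniture and walls round the work are solid. World frame = base frame: x ahead of the robot, y to its left, z up, the work surface at z = 0. Lengths are in m, angles in degrees, forces in N, time in s.
With the tool pointing down it reaches from about 0.375 to 0.975 m from the base axis. Payload 3.8 kg.
Tool frame: the origin (TCP) lies at the very end of the fingers, on their centre line; the grasp point (between the pads) lies 19 mm behind it; z points along the fingers, y is the line along which they close (so a half turn about z gives the same grasp; the last joint's range is limited). The gripper opens to 85 mm and grips with 20 to 120 N. Pads are 22 mm wide; open, the fingers measure 114 mm over their backs; the gripper's body (76 mm by 85 mm) begins 54 mm behind the grasp point. The pads swing forward as they close: fully open they stand 13 mm farther back than shut.
Start: joints at [70.537, 15.12, 91.902, -0, 72.978, -2.114], TCP at [0.201, 0.644, 0.231] pointing down, gripper open.
Joint ranges: [-150.88, 150.88], [-54.13, 125.18], [17.81, 147.31], [-75.09, 255.09], [0, 152.58], [-146.25, 146.25]. Speed limits (degrees/s): [147.25, 147.25, 180, 180, 180, 180].

INTERFACE

Orientations are given as [roll, pitch, yaw] about the fixed x, y, z axes, in that order (R = Rz(yaw) Ry(pitch) Rx(roll)).
In Python, from workcell import manip, cams gives the robot as it stands. The module is installed in compiled form; this text tells all that it offers.
- The arm moves only by the tool servo_tool, never from a script. Its argument "deltas" is text: rows parted by semicolons, each of 6 numbers parted by spaces: the shift along the tool's x, y, z in units of 0.03 m (1.0 is 0.03 m), then the turn, a rotation vector about the tool's x, y, z in units of 4 degrees (1.0 is 4 degrees). In form: x y z rx ry rz; .... A call has 1 to 20 rows; each row shifts and turns the commanded pose from where the row before left it, along the tool's axes as they then stand; what a row does not reach is not made up. A row lasts 1/12 s, in which the tool goes at most 41.7 mm and 7.16 degrees, less where a joint would pass 70% of its speed; a pose out of reach is approached as far as the arm can. A call with a number of a shift or a turn outside -1 to 1 is refused whole. A call with a gripper value outside its range is refused whole. "gripper" is the opening in per cent of the stroke, from 0 (shut) to 100 (fully open), set as the call begins (left out, the last holds). The fingers move at their own pace and stop on an object; "force" is the grip in N (left out, the last holds). Time passes only in rows, so rows that do not move let the fingers close. It gives the time, the measured TCP pose, the force, the opening and the grip force at its end, in the units of the state.
- manip.sense(): the state, without advancing time (a new reading comes with each control period).
- cams.get_image(name): name is "scene" or "top"; returns a dict with "frame" (420x560x3 uint8, blue, green, red), "z_map" (420x560 float32, m along the optical axis (not along the pixel's ray), 0 where there is no reading), "fovy" (degrees; the focal length in pixels is half the picture's height over the tangent of half this angle, whatever the lens; pixels are square), "cx", "cy" (the principal point, pixels), "pose" (4x4, takes a point from camera to world coordinates). Camera axes: x right, y down, z forward; pixel columns grow to the right and rows downward; lengths in m; the calibration is good to about 2 mm. A picture is of the moment at which its call begins.
- manip.job_done(): hands the job in; it is judged then, once.
The state is a dict: "time_s": time; "q": joint angles; "dq": joint speeds; "joint_efforts": joint torques, N m; "position": TCP position; "orientation": TCP orientation; "force": force on the tool from outside, world axes, zero at the start; "wrist_torque": the same for the moment, N m; "opening": finger opening in m; "finger_force": force on a finger pad.
Only numpy, scipy, OpenCV 4.12 (cv2) and the standard library are available. Lean on these libraries where they do the work, as an engineer would, in place of code of your own. Each camera call takes 0.05 s, during which the arm holds its last target. There are 200 camera calls.

## Working session

There is one attempt and no reset: what is moved stays moved. The work goes in short steps, Python scripts to look and compute and a tool call to move; the robot and the scene stay as the last step left them, time stands still between calls to the robot, and variables do not carry over. Pictures are saved under pics/ and viewed, at most 10 in all, crops included, and the job is handed in when it is done.

Besides the shell and the picture viewer there is one more tool, called by a JSON object that holds its "method" and its "body". servo_tool: Moves the arm, as the interface text tells. Its arguments: {"type":"object","properties":{"deltas":{"type":"string"},"gripper":{"type":"number"},"force":{"type":"number"}},"required":["deltas"]}

```bash
mkdir -p pics; cat > h.py <<'E'
import numpy as np, cv2
from workcell import manip, cams
def grab(n):
    d=cams.get_image(n); z=d["z_map"]; h,w=z.shape
    f=h/2/np.tan(np.radians(d["fovy"])/2)
    u,v=np.meshgrid(np.arange(w),np.arange(h))
    P=np.stack([(u-d["cx"])/f*z,(v-d["cy"])/f*z,z,np.ones_like(z)],-1)@np.array(d["pose"]).T
    P=P[...,:3]; P[z==0]=np.nan
    return d,P
E
python3 - <<'E'
from h import *
s=manip.sense(); print(s)
for n in("scene","top"):
    d,P=grab(n); cv2.imwrite(f"pics/{n}0.png",d["frame"]); np.savez(f"{n}0.npz",P=P,f=d["frame"])
    print(n,d["fovy"],d["cx"],d["cy"],np.round(d["pose"],3).tolist(),np.isnan(P[...,0]).mean())
E
```

```text
{'time_s': 0.0, 'q': array([ 7.05387365e+01,  1.51710601e+01,  9.19826032e+01, -1.87791492e-03,
        7.29768141e+01, -2.11382359e+00]), 'dq': array([ 0.06605109, -0.07734295,  0.09978674, -0.02289949,  0.01842079,
        0.04851201]), 'joint_efforts': array([ 4.24822683e-04, -5.15076900e+01, -3.67330992e+01, -2.01065486e-04,
        1.26384161e-02,  3.32218451e-05]), 'position': array([0.20102262, 0.64359643, 0.22992695]), 'orientation': array([-1.79869545e+02, -3.01946991e-03,  1.62653108e+02]), 'force': array([0.24700953, 0.290325  , 0.25026552]), 'wrist_torque': array([ 0.01838049,  0.00894738, -0.0263101 ]), 'finger_force': 0.0, 'opening': 0.08556913053265303}
scene 48.5728175295843 273.26676914705956 213.05860140596732 [[-0.885, 0.359, -0.297, 0.817], [0.466, 0.67, -0.578, 0.671], [-0.009, -0.65, -0.76, 0.889], [0.0, 0.0, 0.0, 1.0]] 0.003975340136054422
top 56.461521104810096 279.0696730570463 209.53122831354452 [[0.011, -0.994, 0.111, 0.392], [-1.0, -0.014, -0.025, 0.013], [0.026, -0.111, -0.994, 1.039], [0.0, 0.0, 0.0, 1.0]] 0.004000850340136054
```

View pics/scene0.png

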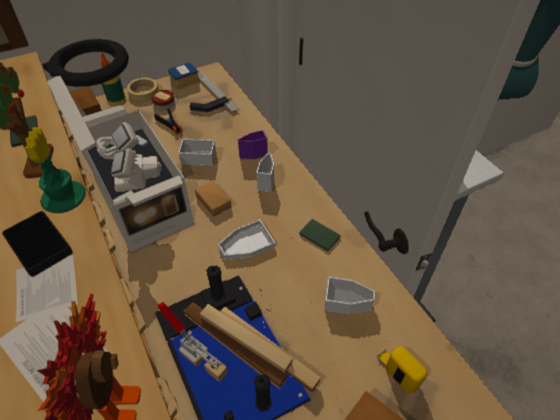

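View pics/top0.png

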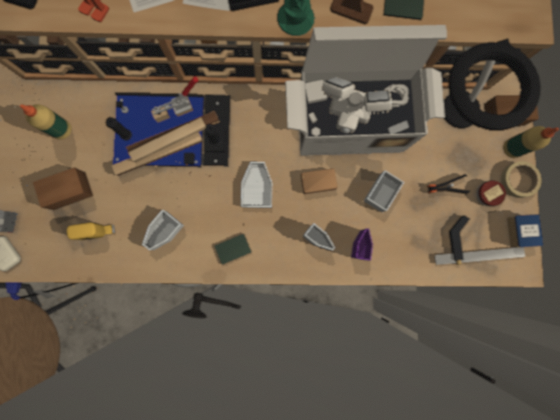

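Scene picture: large tray at about (247,241), medium (349,295), small (266,173), square (198,152) and purple look-alike (253,145). Top picture: large (257,186), medium (161,230), small (320,238), square (385,192), purple (363,246). Next I fit the outlines to the depth from both views.

```bash
cat > fit.py <<'E'
from h import *
from scipy.optimize import least_squares
D=dict(large=(-49,16,71,40,18.5,20),medium=(-38.5,14,60.5,29.5,11,44),small=(-28,12,50,19,4,66))
def poly(n,ins=1.25):
    a,b,c,w,s,H=D[n]; a+=ins;c-=ins;w-=ins;s-=ins*.8
    return np.array([[a,-w],[b,-w],[c,-s],[c,s],[b,w],[a,w]])/1e3
def dist(p,V):
    A=V;B=np.roll(V,-1,0);e=B-A
    t=np.clip(((p[:,None]-A)*e).sum(-1)/(e*e).sum(-1),0,1)
    return np.linalg.norm(p[:,None]-A-t[...,None]*e,axis=-1).min(1)
def fit(n,views,c0,z0=0,r=.075,tol=.006,verbose=True):
    V=poly(n);H=D[n][5]/1e3+z0
    def solve(p):
        best=None
        for y in range(0,360,30):
            def f(x):
                c,s=np.cos(x[2]),np.sin(x[2])
                return dist((p-x[:2])@np.array([[c,-s],[s,c]]),V)
            R=least_squares(f,[*p.mean(0),np.radians(y)],loss="soft_l1",f_scale=.002)
            if best is None or R.cost<best.cost:best=R
        x=best.x;return np.round([x[0]*1e3,x[1]*1e3,np.degrees(x[2])%360,np.sqrt(np.mean(best.fun**2))*1e3],1)
    S=[]
    for k,P in views.items():
        m=(np.hypot(P[...,0]-c0[0],P[...,1]-c0[1])<r)
        q=P[m]; g=q[np.abs(q[:,2]-H)<tol]; S.append(g[:,:2])
        if verbose: print(n,k,len(g),"zmax pct",np.round(np.nanpercentile(q[:,2],[50,90,97,99.5])*1e3,1),solve(g[:,:2]))
    X=solve(np.vstack(S)); print(n,"both",X); return X
E
python3 - <<'E'
from fit import *
V={k:np.load(k+"0.npz")["P"] for k in("scene","top")}
T=V["top"]
for n,(u,v) in dict(large=(257,186),medium=(161,230),small=(320,238),square=(385,192),purple=(363,246)).items():
    c=T[v,u]; print(n,np.round(c,3))
    if n in D: fit(n,V,c[:2],r={'large':.085,'medium':.075,'small':.06}[n])
for u,v in((200,240),(290,215),(240,220)): print("table",T[v,u])
E
```

```text
large [0.571 0.047 0.001]
large scene 238 zmax pct [-0.4 10.9 18.  20.4] [565.   51.  359.5   1.3]
large top 164 zmax pct [ 1.3  5.5 19.3 22.5] [562.4  47.6 359.8   0.9]
large both [563.9  49.7 359.5   1.9]
medium [0.45  0.298 0.001]
medium scene 241 zmax pct [-0.3 33.6 41.9 44. ] [454.8 288.  141.8   1.2]
medium top 172 zmax pct [ 1.6 27.7 43.9 46.3] [452.1 284.8 141.7   1.1]
medium both [453.7 286.8 141.8   2.1]
small [ 0.434 -0.122  0.003]
small scene 87 zmax pct [ 0.  56.1 63.9 66.3] [ 439.  -105.   232.3    1.3]
small top 110 zmax pct [ 1.2 40.8 65.9 68.5] [ 436.9 -108.2  231.9    1. ]
small both [ 438.1 -106.6  231.9    1.6]
square [ 0.56  -0.298  0.003]
purple [ 0.414 -0.237  0.001]
table [0.42469336 0.19470979 0.00239639]
table [ 0.49389501 -0.04167018  0.00290954]
table [0.47894947 0.09102428 0.00099659]
```

```bash
cat > plan.py <<'E'
import sys
from h import *
from scipy.spatial.transform import Rotation as R
# usage: plan.py x y z yaw : turn in place first, then shift in the turned frame (units of the moves)
x,y,z,yaw=map(float,sys.argv[1:5]); s=manip.sense()
c=R.from_euler("xyz",s["orientation"],degrees=True); t=R.from_euler("xyz",[180,0,yaw],degrees=True)
rv=(c.inv()*t).as_rotvec(degrees=True)/4
d=t.inv().apply(np.array([x,y,z])-s["position"])/.03
print("turn",rv.round(2),"shift",d.round(2),"t",s["time_s"],"pos",s["position"].round(4),s["orientation"].round(2))
E
python3 plan.py .4535 .2864 .14 141.8
```

```text
turn [-0.03  0.    5.21] shift [-13.98  -4.15   3.  ] t 0.1 pos [0.2011 0.6437 0.23  ] [-179.88   -0.    162.65]
```

{"method": "servo_tool", "body": {"deltas": "0 0 0 0 0 0.87;0 0 0 0 0 0.87;0 0 0 0 0 0.87;0 0 0 0 0 0.87;0 0 0 0 0 0.87;0 0 0 0 0 0.86", "gripper": 100}}

```text
time_s: 0.6
position: [0.2011, 0.6439, 0.2305]
orientation: [-179.9, 0.0, 141.6]
force: [-0.5, 0.1, -0.1]
opening: 0.0857
finger_force: 0.0
```

{"method": "servo_tool", "body": {"deltas": "-0.5 -0.15 0.1 0 0 0;-0.9 -0.27 0.2 0 0 0;-0.9 -0.27 0.2 0 0 0;-0.9 -0.27 0.2 0 0 0;-0.9 -0.27 0.2 0 0 0;-0.9 -0.27 0.2 0 0 0;-0.9 -0.27 0.2 0 0 0;-0.9 -0.27 0.2 0 0 0;-0.9 -0.27 0.2 0 0 0;-0.9 -0.27 0.2 0 0 0;-0.9 -0.27 0.2 0 0 0;-0.9 -0.27 0.2 0 0 0;-0.9 -0.27 0.2 0 0 0;-0.9 -0.27 0.2 0 0 0;-0.9 -0.27 0.2 0 0 0;-0.5 -0.15 0.1 0 0 0;-0.38 -0.07 0 0 0 0;0 0 0 0 0 0"}}

```text
time_s: 2.1
position: [0.4548, 0.2855, 0.1409]
orientation: [-180.0, 0.0, 141.7]
force: [0.7, -0.2, 0.6]
opening: 0.0855
finger_force: 0.0
```

```bash
python3 plan.py .4535 .2864 .018 141.8
```

```text
turn [-0.01  0.   -0.03] shift [ 0.05 -0.    4.1 ] t 2.1 pos [0.4548 0.2855 0.1409] [-1.7995e+02  1.0000e-02  1.4168e+02]
```

{"method": "servo_tool", "body": {"deltas": "0.05 0 0.5 0 0 0;0 0 0.7 0 0 0;0 0 0.7 0 0 0;0 0 0.7 0 0 0;0 0 0.6 0 0 0;0 0 0.5 0 0 0;0 0 0.4 0 0 0;0 0 0 0 0 0;0 0 0 0 0 0"}}

```text
time_s: 2.85
position: [0.4521, 0.2885, 0.0179]
orientation: [-179.9, -0.0, 141.8]
force: [0.2, -0.3, -0.2]
opening: 0.0857
finger_force: 0.0
```

{"method": "servo_tool", "body": {"deltas": "0 0 0 0 0 0;0 0 0 0 0 0;0 0 0 0 0 0;0 0 0 0 0 0;0 0 0 0 0 0;0 0 0 0 0 0;0 0 0 0 0 0;0 0 0 0 0 0;0 0 0 0 0 0;0 0 0 0 0 0", "gripper": 0, "force": 40}}

```text
time_s: 3.68
position: [0.454, 0.2888, 0.0198]
orientation: [179.8, 0.0, 141.8]
force: [-1.6, 0.1, 6.1]
opening: 0.0579
finger_force: 45.0
```

{"method": "servo_tool", "body": {"deltas": "0 0 -0.3 0 0 0;0 0 -0.6 0 0 0;0 0 -0.8 0 0 0;0 0 -0.8 0 0 0;0 0 -0.8 0 0 0;0 0 -0.5 0 0 0;0 0 -0.2 0 0 0;0 0 0 0 0 0;0 0 0 0 0 0;0 0 0 0 0 0"}}

```text
time_s: 4.52
position: [0.4516, 0.2873, 0.1366]
orientation: [-179.8, -0.1, 141.8]
force: [-0.9, 0.5, -2.3]
opening: 0.0576
finger_force: 44.2
```

```bash
python3 - <<'E'
from fit import *
s=manip.sense();p=s["position"];print(p,s["orientation"],s["opening"],s["finger_force"])
V={}
for n in("scene","top"):
    d,P=grab(n);V[n]=P;cv2.imwrite(f"pics/{n}1.png",d["frame"])
print(manip.sense()["position"])
try: fit("medium",V,p[:2],z0=p[2]-.018,r=.085)
except Exception as e: print(e)
E
python3 plan.py .5637 .0493 .14 -0.4
```

```text
[0.45157668 0.28731053 0.13662791] [-1.79838571e+02 -6.13901131e-02  1.41809225e+02] 0.05764144077943695 44.19782280921936
[0.45157233 0.28736664 0.1364428 ]
medium scene 187 zmax pct [398.3 520.7 524.7 529.6] [454.  288.3 142.1   2.9]
medium top 103 zmax pct [509.2 525.1 528.1 532. ] [451.4 284.7 141.8   1.7]
medium both [453.  287.5 141.8   3.2]
turn [-0.04  0.05 35.55] shift [ 3.79  7.91 -0.12] t 4.6167 pos [0.4516 0.2874 0.1364] [-1.7982e+02 -7.0000e-02  1.4181e+02]
```

{"method": "servo_tool", "body": {"deltas": "0 0 0 0 0 0.5;0 0 0 0 0 0.98;0 0 0 0 0 0.98;0 0 0 0 0 0.98;0 0 0 0 0 0.98;0 0 0 0 0 0.98;0 0 0 0 0 0.98;0 0 0 0 0 0.98;0 0 0 0 0 0.98;0 0 0 0 0 0.98;0 0 0 0 0 0.98;0 0 0 0 0 0.98;0 0 0 0 0 0.98;0 0 0 0 0 0.98;0 0 0 0 0 0.98;0 0 0 0 0 0.98;0 0 0 0 0 0.98;0 0 0 0 0 0.98;0 0 0 0 0 0.98;0 0 0 0 0 0.98"}}

```text
time_s: 6.28
position: [0.452, 0.2876, 0.1369]
orientation: [-179.9, 0.1, 65.1]
force: [-0.1, 0.6, -1.8]
opening: 0.0579
finger_force: 44.1
```

{"method": "servo_tool", "body": {"deltas": "0 0 0 0 0 0.98;0 0 0 0 0 0.98;0 0 0 0 0 0.98;0 0 0 0 0 0.98;0 0 0 0 0 0.98;0 0 0 0 0 0.98;0 0 0 0 0 0.98;0 0 0 0 0 0.98;0 0 0 0 0 0.98;0 0 0 0 0 0.98;0 0 0 0 0 0.98;0 0 0 0 0 0.98;0 0 0 0 0 0.98;0 0 0 0 0 0.98;0 0 0 0 0 0.98;0 0 0 0 0 0.98;0 0 0 0 0 0.7;0 0 0 0 0 0"}}

```text
time_s: 7.78
position: [0.4521, 0.2877, 0.137]
orientation: [179.9, 0.1, -0.3]
force: [0.9, -0.9, -2.0]
opening: 0.0582
finger_force: 44.1
```

```bash
python3 plan.py .5637 .0493 .125 -0.4
```

```text
turn [0.02 0.03 0.04] shift [3.78 7.92 0.4 ] t 7.7833 pos [0.4521 0.2877 0.137 ] [ 1.7993e+02  1.2000e-01 -2.5000e-01]
```

{"method": "servo_tool", "body": {"deltas": "0.19 0.4 0.02 0 0 0;0.38 0.8 0.04 0 0 0;0.38 0.8 0.04 0 0 0;0.38 0.8 0.04 0 0 0;0.38 0.8 0.04 0 0 0;0.38 0.8 0.04 0 0 0;0.38 0.8 0.04 0 0 0;0.38 0.8 0.04 0 0 0;0.38 0.8 0.04 0 0 0;0.38 0.8 0.04 0 0 0;0.37 0.72 0.02 0 0 0;0 0 0 0 0 0;0 0 0 0 0 0;0 0 0 0 0 0"}}

```text
time_s: 8.95
position: [0.5707, 0.0377, 0.1256]
orientation: [-180.0, 0.1, -0.2]
force: [0.1, 0.1, -1.9]
opening: 0.0579
finger_force: 44.2
```

```bash
python3 - <<'E'
from fit import *
s=manip.sense();p=s["position"];print(p,s["orientation"])
V={}
for n in("scene","top"):
    d,P=grab(n);V[n]=P;cv2.imwrite(f"pics/{n}2.png",d["frame"])
    q=P[(np.hypot(P[...,0]-p[0],P[...,1]-p[1])<.08)];print(n,np.histogram(q[:,2],np.arange(-.01,.25,.01))[0])
fit("medium",V,p[:2],z0=p[2]-.019,r=.085)
fit("large",V,p[:2],r=.09)
E
python3 plan.py .5637 .0493 .125 -0.4
```

```text
[0.57073479 0.0376945  0.1255993 ] [-1.79988894e+02  8.68927517e-02 -1.98206293e-01]
scene [1218 1040  319   19    0    0    0    0    0    0    0  159  209  190
  208  238   50   21   32   78   74   85   81  104  161]
top [283 586  24  20   0   0   0   0   0   0   0 172  64  26  19  49  37   3
  16  77  22  14   9  31 135]
medium scene 183 zmax pct [352.3 508.6 513.1 518.6] [571.   41.3 357.6   4.7]
medium top 65 zmax pct [503.4 514.8 517.7 522.8] [568.7  37.4   0.6   1.4]
medium both [569.9  39.4   1.1   4.6]
large scene 241 zmax pct [346.7 509.  513.9 521.7] [565.1  50.8 359.8   1.3]
large top 43 zmax pct [503.5 515.1 518.8 526. ] [564.   47.3 359.1   0.8]
large both [5.652e+02 5.030e+01 5.000e-01 1.600e+00]
turn [-0.    0.01  0.07] shift [-0.23 -0.36  0.03] t 9.05 pos [0.5707 0.0385 0.1259] [-1.7999e+02  6.0000e-02 -1.3000e-01]
```

```bash
python3 -c "
import cv2
a=cv2.imread('pics/scene2.png')[160:310,150:350];b=cv2.imread('pics/top2.png')[110:260,160:360]
cv2.imwrite('pics/c2.png',cv2.resize(cv2.hconcat([a,b]),None,fx=2,fy=2,interpolation=2))"
```

```text
(no output)
```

View pics/c2.png

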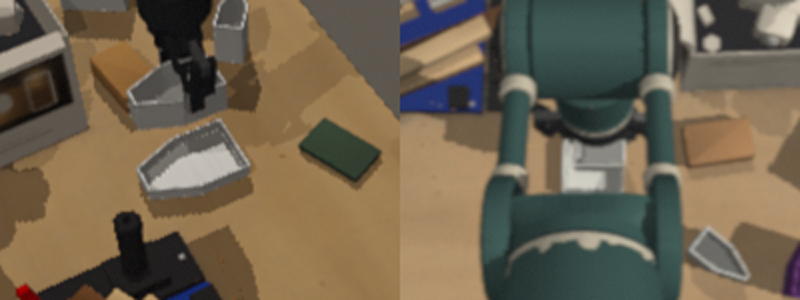

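Held medium tray (left half, about (175,95)) hangs over and just behind the large tray (195,160), spouts alike. Two views agree it should move about −6 mm x, +10 mm y.

{"method": "servo_tool", "body": {"deltas": "-0.1 -0.17 0 0 0 0;-0.1 -0.17 0 0 0 0;0 0 0.3 0 0 0;0 0 0.5 0 0 0;0 0 0.5 0 0 0;0 0 0.5 0 0 0;0 0 0.4 0 0 0;0 0 0.2 0 0 0;0 0 0 0 0 0;0 0 0 0 0 0"}}

```text
time_s: 9.88
position: [0.5652, 0.0485, 0.054]
orientation: [180.0, 0.0, -0.2]
force: [0.9, 0.3, 0.2]
opening: 0.0581
finger_force: 44.1
```

```bash
python3 - <<'E'
from fit import *
s=manip.sense();p=s["position"];print(p,s["orientation"])
V={}
for n in("scene","top"):
    d,P=grab(n);V[n]=P
    if n=="scene":cv2.imwrite("pics/c3.png",cv2.resize(d["frame"][170:300,160:320],None,fx=3,fy=3))
for n,P in V.items(): fit("medium",{n:P},p[:2],z0=p[2]-.019,r=.085,verbose=False);fit("large",{n:P},p[:2],r=.09,verbose=False)
E
```

```text
[0.56519157 0.04848269 0.05401864] [ 1.79997165e+02  3.58129134e-02 -1.69021604e-01]
medium both [565.3  51.3 358.2   4.4]
large both [565.   50.8 359.9   1.2]
medium both [563.8  47.2 359.7   1.6]
large both [571.6  47.2 358.9   0.9]
```

View pics/c3.png

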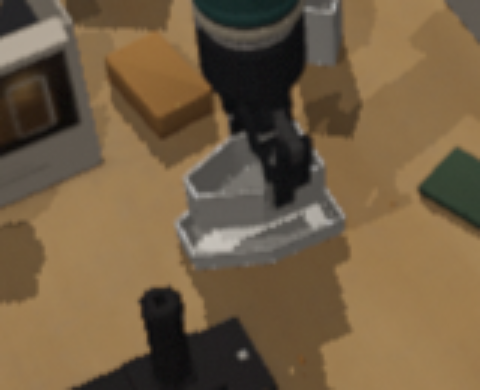

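Crop shows the medium tray (245,185) centred above the large tray (260,225), spouts the same way; the fits agree to within 1 mm. Lowering.

{"method": "servo_tool", "body": {"deltas": "0 0 0.25 0 0 0;0 0 0.3 0 0 0;0 0 0.25 0 0 0;0 0 0.1 0 0 0;0 0 0.04 0 0 0;0 0 0.04 0 0 0;0 0 0 0 0 0;0 0 0 0 0 0;0 0 0 0 0 0"}}

```text
time_s: 10.73
position: [0.5658, 0.0483, 0.0252]
orientation: [-180.0, -0.0, -0.2]
force: [0.1, 0.1, -1.0]
opening: 0.0579
finger_force: 44.2
```

{"method": "servo_tool", "body": {"deltas": "0 0 0.04 0 0 0;0 0 0.04 0 0 0;0 0 0.02 0 0 0;0 0 0 0 0 0;0 0 0 0 0 0"}}

```text
time_s: 11.15
position: [0.5658, 0.0483, 0.0229]
orientation: [180.0, -0.0, -0.2]
force: [-2.2, 0.5, 5.4]
opening: 0.0583
finger_force: 44.9
```

{"method": "servo_tool", "body": {"deltas": "0 0 0 0 0 0;0 0 0 0 0 0;0 0 0 0 0 0;0 0 0 0 0 0;0 0 0 0 0 0;0 0 0 0 0 0", "gripper": 100}}

```text
time_s: 11.65
position: [0.5653, 0.0483, 0.0217]
orientation: [180.0, 0.0, -0.2]
force: [-0.4, -0.2, -0.2]
opening: 0.085
finger_force: 0.0
```

{"method": "servo_tool", "body": {"deltas": "0 0 -0.3 0 0 0;0 0 -0.7 0 0 0;0 0 -0.9 0 0 0;0 0 -0.9 0 0 0;0 0 -0.9 0 0 0;0 0 -0.7 0 0 0;0 0 -0.3 0 0 0;0 0 0 0 0 0"}}

```text
time_s: 12.32
position: [0.5676, 0.0484, 0.1665]
orientation: [-180.0, -0.4, -0.2]
force: [0.8, -0.1, -0.4]
opening: 0.0853
finger_force: 0.0
```

```bash
python3 plan.py .438 -.1066 .165 52.1
```

```text
turn [  0.04  -0.09 -13.07] shift [-6.73 -0.24  0.05] t 12.3167 pos [0.5676 0.0484 0.1665] [-179.98   -0.37   -0.19]
```

{"method": "servo_tool", "body": {"deltas": "0 0 0 0 0 -0.6;0 0 0 0 0 -0.95;0 0 0 0 0 -0.95;0 0 0 0 0 -0.95;0 0 0 0 0 -0.95;0 0 0 0 0 -0.95;0 0 0 0 0 -0.95;0 0 0 0 0 -0.95;0 0 0 0 0 -0.95;0 0 0 0 0 -0.95;0 0 0 0 0 -0.95;0 0 0 0 0 -0.95;0 0 0 0 0 -0.95;0 0 0 0 0 -0.95;0 0 0 0 0 -0.1;0 0 0 0 0 0"}}

```text
time_s: 13.65
position: [0.5642, 0.0483, 0.1611]
orientation: [-179.9, 0.1, 51.9]
force: [-0.2, 0.5, -0.4]
opening: 0.0856
finger_force: 0.0
```

{"method": "servo_tool", "body": {"deltas": "-0.4 0 0 0 0 0;-0.8 -0.03 0 0 0 0;-0.8 -0.03 0 0 0 0;-0.8 -0.03 0 0 0 0;-0.8 -0.03 0 0 0 0;-0.8 -0.03 0 0 0 0;-0.8 -0.03 0 0 0 0;-0.8 -0.03 0 0 0 0;-0.7 -0.03 0 0 0 0;0 0 0 0 0 0;0 0 0 0 0 0;0 0 0 0 0 0"}}

```text
time_s: 14.65
position: [0.4359, -0.1057, 0.1629]
orientation: [180.0, -0.0, 51.9]
force: [0.0, -0.1, -0.5]
opening: 0.0856
finger_force: 0.0
```

```bash
python3 - <<'E'
from fit import *
V={}
for n in("scene","top"):
    d,P=grab(n);V[n]=P
    if n=="scene":cv2.imwrite("pics/c4.png",cv2.resize(d["frame"][120:280,160:360],None,fx=3,fy=3))
for n,P in V.items():
  fit("medium",{n:P},(.565,.0485),z0=.003,verbose=False);fit("large",{n:P},(.565,.0485),r=.09,verbose=False);fit("small",{n:P},(.438,-.1066),r=.06,verbose=False)
E
python3 plan.py .438 -.1066 .044 52.1
```

```text
medium both [566.2  50.5 359.6   1.3]
large both [563.1  50.3 359.4   8.3]
small both [ 439.2 -104.8  232.1    1.2]
medium both [563.9  47.  359.9   1.1]
large both [562.8  47.6 359.5   5. ]
small both [ 452.  -105.2  328.7    0.9]
turn [ 0.   -0.   -0.02] shift [-0.    0.07  3.96] t 14.75 pos [ 0.4364 -0.1053  0.1629] [ 1.7999e+02 -2.0000e-02  5.2030e+01]
```

View pics/c4.png

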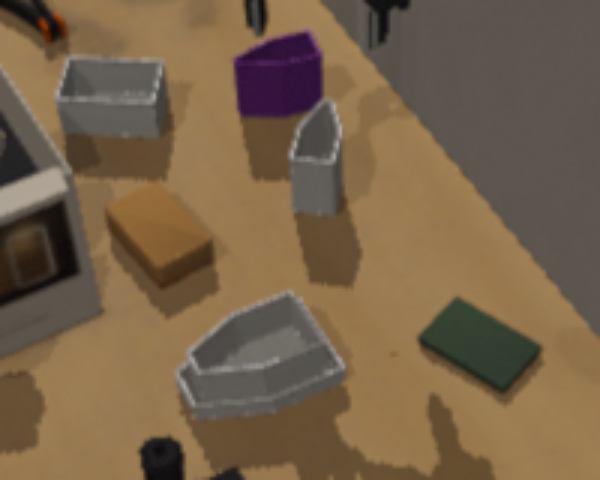

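Crop shows the medium tray seated in the large one at (265,350), spouts aligned; the small tray stands at (318,160), clear of the purple look-alike (280,75). Picking the small tray.

{"method": "servo_tool", "body": {"deltas": "0 0.07 0.5 0 0 0;0 0 0.7 0 0 0;0 0 0.7 0 0 0;0 0 0.7 0 0 0;0 0 0.6 0 0 0;0 0 0.5 0 0 0;0 0 0.26 0 0 0;0 0 0 0 0 0;0 0 0 0 0 0"}}

```text
time_s: 15.5
position: [0.4379, -0.1066, 0.044]
orientation: [-180.0, 0.0, 52.1]
force: [0.6, 0.1, 0.4]
opening: 0.0854
finger_force: 0.0
```

{"method": "servo_tool", "body": {"deltas": "0 0 0 0 0 0;0 0 0 0 0 0;0 0 0 0 0 0;0 0 0 0 0 0;0 0 0 0 0 0;0 0 0 0 0 0;0 0 0 0 0 0;0 0 0 0 0 0;0 0 0 0 0 0;0 0 0 0 0 0;0 0 0 0 0 0;0 0 0 0 0 0", "gripper": 0, "force": 40}}

```text
time_s: 16.5
position: [0.4383, -0.1072, 0.0451]
orientation: [179.9, -0.0, 52.0]
force: [-0.9, 0.7, 6.1]
opening: 0.0372
finger_force: 40.7
```

{"method": "servo_tool", "body": {"deltas": "0 0 -0.3 0 0 0;0 0 -0.6 0 0 0;0 0 -0.8 0 0 0;0 0 -0.8 0 0 0;0 0 -0.8 0 0 0;0 0 -0.5 0 0 0;0 0 -0.2 0 0 0;0 0 0 0 0 0;0 0 0 0 0 0"}}

```text
time_s: 17.25
position: [0.4372, -0.1069, 0.1636]
orientation: [-180.0, 0.0, 52.0]
force: [0.2, -0.7, -2.5]
opening: 0.0369
finger_force: 40.6
```

```bash
python3 - <<'E'
from fit import *
p=manip.sense()["position"]
V={}
for n in("scene","top"):
    d,P=grab(n);V[n]=P
fit("small",V,p[:2],z0=p[2]-.044,r=.06)
E
python3 plan.py .565 .0488 .175 179.7
```

```text
small scene 131 zmax pct [271.3 431.9 453.4 472.3] [ 438.6 -105.   231.1    5.6]
turn [ -0.04  -0.04 -31.92] shift [-4.26  5.2  -0.42] t 17.35 pos [ 0.4364 -0.1066  0.1625] [-1.7984e+02  6.0000e-02  5.2010e+01]fit.py:19: RuntimeWarning: Mean of empty slice.
  R=least_squares(f,[*p.mean(0),np.radians(y)],loss="soft_l1",f_scale=.002)
  ret = um.true_divide(
Traceback (most recent call last):
  File "fit.py", line 26, in fit
    if verbose: print(n,k,len(g),"zmax pct",np.round(np.nanpercentile(q[:,2],[50,90,97,99.5])*1e3,1),solve(g[:,:2]))
                                                                                                     ~~~~~^^^^^^^^^
  File "fit.py", line 19, in solve
    R=least_squares(f,[*p.mean(0),np.radians(y)],loss="soft_l1",f_scale=.002)
ValueError: Initial guess is outside of provided bounds
```

{"method": "servo_tool", "body": {"deltas": "0 0 0 0 0 -0.5;0 0 0 0 0 -0.98;0 0 0 0 0 -0.98;0 0 0 0 0 -0.98;0 0 0 0 0 -0.98;0 0 0 0 0 -0.98;0 0 0 0 0 -0.98;0 0 0 0 0 -0.98;0 0 0 0 0 -0.98;0 0 0 0 0 -0.98;0 0 0 0 0 -0.98;0 0 0 0 0 -0.98;0 0 0 0 0 -0.98;0 0 0 0 0 -0.98;0 0 0 0 0 -0.98;0 0 0 0 0 -0.98;0 0 0 0 0 -0.98;0 0 0 0 0 -0.98;0 0 0 0 0 -0.98;0 0 0 0 0 -0.98"}}

```text
time_s: 19.02
position: [0.4364, -0.1066, 0.1622]
orientation: [-179.9, -0.2, 128.7]
force: [-0.3, 0.6, -0.8]
opening: 0.0366
finger_force: 40.5
```

{"method": "servo_tool", "body": {"deltas": "0 0 0 0 0 -0.98;0 0 0 0 0 -0.98;0 0 0 0 0 -0.98;0 0 0 0 0 -0.98;0 0 0 0 0 -0.98;0 0 0 0 0 -0.98;0 0 0 0 0 -0.98;0 0 0 0 0 -0.98;0 0 0 0 0 -0.98;0 0 0 0 0 -0.98;0 0 0 0 0 -0.98;0 0 0 0 0 -0.98;0 0 0 0 0 -0.98;0 0 0 0 0 -0.06;0 0 0 0 0 0"}}

```text
time_s: 20.27
position: [0.4367, -0.1067, 0.1627]
orientation: [180.0, -0.1, 179.6]
force: [-0.2, -0.5, -2.2]
opening: 0.0369
finger_force: 40.5
```

{"method": "servo_tool", "body": {"deltas": "-0.4 0.5 -0.05 0 0 0;-0.6 0.7 -0.05 0 0 0;-0.6 0.7 -0.05 0 0 0;-0.6 0.7 -0.05 0 0 0;-0.6 0.7 -0.05 0 0 0;-0.6 0.7 -0.05 0 0 0;-0.5 0.7 -0.05 0 0 0;-0.36 0.5 0 0 0 0;0 0 0 0 0 0;0 0 0 0 0 0;0 0 0 0 0 0"}}

```text
time_s: 21.18
position: [0.5654, 0.048, 0.1737]
orientation: [-180.0, -0.1, 179.7]
force: [0.0, 0.3, -1.1]
opening: 0.037
finger_force: 40.7
```

```bash
python3 plan.py .565 .0488 .11 179.7; python3 plan.py .565 .0488 .11 179.7
```

```text
turn [-0.01 -0.03 -0.01] shift [0.01 0.03 2.12] t 21.1833 pos [0.5654 0.048  0.1737] [-1.7997e+02 -1.2000e-01  1.7966e+02]
turn [-0.01 -0.03 -0.01] shift [0.01 0.03 2.12] t 21.1833 pos [0.5654 0.048  0.1737] [-1.7997e+02 -1.2000e-01  1.7966e+02]
```

Lower to just above the medium's rim (bottom ≈ 60 mm) and check the alignment.

{"method": "servo_tool", "body": {"deltas": "0 0.03 0.3 0 0 0;0 0 0.5 0 0 0;0 0 0.5 0 0 0;0 0 0.5 0 0 0;0 0 0.32 0 0 0;0 0 0 0 0 0;0 0 0 0 0 0;0 0 0 0 0 0"}}

```text
time_s: 21.85
position: [0.5667, 0.0489, 0.1116]
orientation: [180.0, 0.1, 179.7]
force: [0.5, -0.1, -0.7]
opening: 0.0372
finger_force: 40.7
```

```bash
python3 - <<'E'
from fit import *
p=manip.sense()["position"];print(p)
for n in("scene","top"):
    d,P=grab(n)
    if n=="scene":cv2.imwrite("pics/c5.png",cv2.resize(d["frame"][150:290,160:340],None,fx=3,fy=3))
    for t,z0,r in(("small",p[2]-.045,.065),("medium",.003,.075)):
        try: fit(t,{n:P},p[:2],z0=z0,r=r,verbose=False)
        except Exception as e: print(n,t,"none")
E
```

```text
[0.56670242 0.04892326 0.11162074]
small both [568.6  55.2 351.1   4.2]
medium both [5.661e+02 5.050e+01 1.000e-01 1.400e+00]
small both [566.   47.  358.2   1.4]
medium both [564.1  47.3   0.7   1.1]
```

View pics/c5.png

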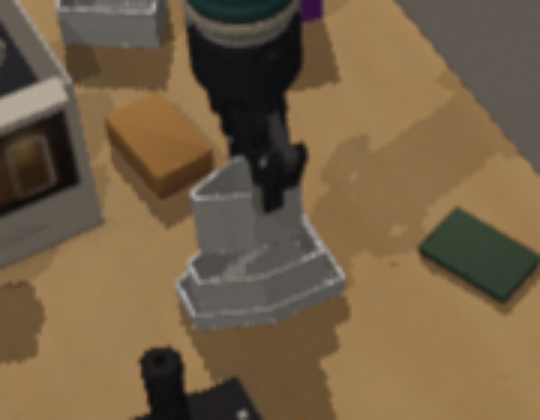

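Crop shows the small tray (250,205) centred over the medium one (255,270), spouts alike; the fit says about 1.5 mm too far in x.

{"method": "servo_tool", "body": {"deltas": "0.05 0 0.2 0 0 0;0 0 0.4 0 0 0;0 0 0.4 0 0 0;0 0 0.4 0 0 0;0 0 0.3 0 0 0;0 0 0.13 0 0 0;0 0 0 0 0 0;0 0 0 0 0 0;0 0 0 0 0 0"}}

```text
time_s: 22.7
position: [0.5653, 0.0493, 0.0565]
orientation: [180.0, 0.0, 179.7]
force: [0.0, 0.2, -0.6]
opening: 0.0372
finger_force: 40.7
```

{"method": "servo_tool", "body": {"deltas": "0 0 0.04 0 0 0;0 0 0.04 0 0 0;0 0 0.04 0 0 0;0 0 0 0 0 0;0 0 0 0 0 0"}}

```text
time_s: 23.12
position: [0.5648, 0.0492, 0.0526]
orientation: [-180.0, 0.0, 179.7]
force: [0.4, 1.2, -1.8]
opening: 0.0369
finger_force: 40.7
```

{"method": "servo_tool", "body": {"deltas": "0 0 0.04 0 0 0;0 0 0.03 0 0 0;0 0 0 0 0 0;0 0 0 0 0 0"}}

```text
time_s: 23.45
position: [0.5651, 0.0492, 0.0511]
orientation: [180.0, 0.0, 179.7]
force: [-1.7, 0.5, 4.8]
opening: 0.0373
finger_force: 41.3
```

Contact with the floor (4.8 N); release and retreat.

{"method": "servo_tool", "body": {"deltas": "0 0 0 0 0 0;0 0 0 0 0 0;0 0 0 0 0 0;0 0 0 0 0 0;0 0 0 0 0 0;0 0 0 0 0 0;0 0 0 0 0 0", "gripper": 100}}

```text
time_s: 24.03
position: [0.5648, 0.0492, 0.0503]
orientation: [-180.0, -0.0, 179.7]
force: [-0.2, 0.4, 0.9]
opening: 0.0854
finger_force: 0.0
```

{"method": "servo_tool", "body": {"deltas": "0 0 -0.3 0 0 0;0 0 -0.7 0 0 0;0 0 -0.9 0 0 0;0 0 -0.9 0 0 0;0 0 -0.9 0 0 0;0 0 -0.9 0 0 0;0 0 -0.7 0 0 0;0.8 0 0 0 0 0;0.8 -0.8 0 0 0 0;0 -1 0 0 0 0;0 -1 0 0 0 0;0 -1 0 0 0 0;0 -1 0 0 0 0;0 -1 0 0 0 0;0 -0.6 0 0 0 0;0 0 0 0 0 0;0 0 0 0 0 0"}}

```text
time_s: 25.45
position: [0.5157, -0.1432, 0.21]
orientation: [180.0, 0.0, 179.6]
force: [-0.0, 0.9, 0.1]
opening: 0.0855
finger_force: 0.0
```

```bash
python3 - <<'E'
from fit import *
print(manip.sense()["position"]);F=[]
for n,(r,c) in dict(scene=(130,170),top=(120,170)).items():
    d,P=grab(n);F.append(d["frame"][r:r+150,c:c+180])
    for t,z0,r in(("small",.006,.07),("medium",.003,.075),("large",0,.09)): fit(t,{n:P},(.565,.049),z0=z0,r=r,tol=.004,verbose=False)
cv2.imwrite("pics/c6.png",cv2.resize(cv2.hconcat(F),None,fx=2.2,fy=2.2))
E
```

```text
[ 0.51568051 -0.14323501  0.20996822]
small both [566.6  50.6 359.8   1.3]
medium both [582.4  43.7 158.5   7.9]
large both [564.2  43.1 358.8   5.8]
small both [564.   47.4 359.7   0.9]
medium both [564.   46.8 359.9   3.7]
large both [563.3  47.5 359.8   7.6]
```

View pics/c6.png

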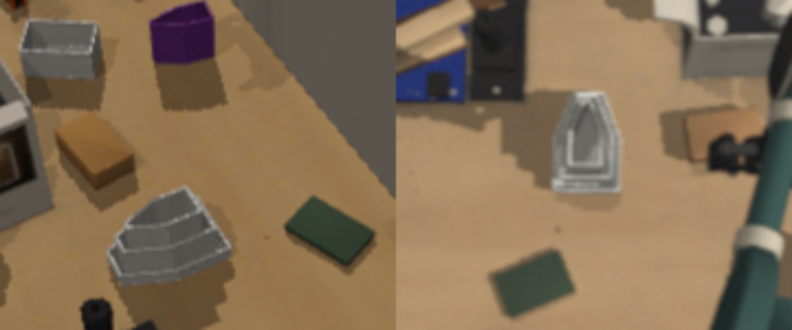

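Both views show three nested trays, concentric and with spouts alike ((170,240) left, (587,145) right); the small tray's rim is at the nested height, and the square and purple trays are untouched.

```bash
python3 -c "
from workcell import manip
print(manip.job_done())"
```

```text
the job is handed in; nothing more can be done
None
```

I nested the three trays (small in medium in large) with their spouts aligned, left the square tray where it was, and handed the job in at about 25.5 s; no verdict came back.

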